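# Start the filter cap on its thread and screw it home

### The job

Screw the blue cap onto the water-filter housing without crossing the thread: set it on the neck with its bar in line with the spout, gently turn it backward (counter-clockwise from above) under light pressure until it drops a step, then turn it forward (clockwise) until it comes to its stop and sits fully home. Never force it, leave the other things alone, and let go of the cap at the end.

Things in the scene. Friction and masses are not known exactly. Their poses are not given: they have to be found in the camera images.
- cap_grip (a point): Centre of the bar grip of the loose blue screw cap, about 0.1 kg: a round skirt 69 mm wide, 25 mm high, open below, four equal lugs inside its lower edge a quarter turn apart; on top a straight bar 52 mm long, 13 wide, 24 high, white line along it. The point is on the axis, 36.5 mm above the skirt's lower edge, 11.5 mm below the bar's top; x along the bar, z up.
- cap_foot (a point): Centre of the lower edge of the cap's skirt, on the cap's axis, 36.5 mm below cap_grip; axes as cap_grip.
- bar_end (a point): A point at one end of the cap's bar, 24 mm along x from cap_grip; axes as cap_grip.
- housing: White round water-filter housing, steel band, bent steel spout; fixed; 92 mm wide, rubber foot 112 mm. Origin on its axis at the worktop, z up. The spout points along its -x, reaches 83 mm from the axis, at most 67 mm high. Shoulder 93.5 mm high; above it a grey threaded neck, 48 mm thick (58 over the threads), bevelled top at 115 mm. The cap goes over the neck with 1.2 mm play.
- seat (a point): Point on the housing's axis, 94.8 mm above the worktop: cap_foot lies here when the cap is fully home (its skirt then 1.3 mm above the shoulder); axes as the housing. From the entry the cap screws forward and down 1.0 to 1.2 rad to a hard stop here, 4.6 mm lead per radian, about 1 mm axial play.
- on_thread (a point): Point on the axis 10 mm above seat. Set on the neck with the bar in line with the spout (either way round; within 0.1 rad), the cap rests on top of the threads, cap_foot within 3 mm of this height. Where the four equal thread starts lie differs from case to case and is not measured. Turned forward from here the cap runs against a wall and stays high.
- entry (a point): Point on the axis 5 mm above seat: cap_foot is here, within 1 mm, after the drop. Turned backward from its rest the cap climbs slowly and after 0.3 to 0.9 rad falls 7.7 mm off the thread's end into this entry; 0.14 rad further back a wall stops it. All stops are rigid: over 35 N between cap and housing is forcing; press 3 to 6 N, turn with 0.2 to 0.3 N m.
- glass_1: Bystander: clear drinking glass, 81 mm wide, 86 mm high; origin at its foot.
- tin_2: Bystander: flat tin, 86 mm wide, 40 mm high; origin at its foot.
- mill_1: Bystander: wooden pepper mill, 58 mm wide, 170 mm high; origin at its foot.
- tape_1: Bystander: ring of tape, 96 mm wide, 25 mm high; origin at its foot.
Mind the look-alikes: they are no part of the job. Of the things like the part that bears cap_grip, leave any that is green or turquoise; of the rest the larger one is meant.

How it is judged (in metres and radians):
On the way, in this order (a step that is already met when the one before it is completed fails the run):
1. the cap rests on the neck on top of the threads, its bar in line with the spout (within 0.14 rad) (angle between the x axis of cap_grip and the x axis of housing, either way round below 0.14 rad and horizontal distance between cap_foot and seat below 0.003 m and z of cap_foot in the frame of seat between 0.007 and 0.0125 m and contact force between cap and housing above 0.3 N), for 0.2 s.
2. turned backward from there, the cap has dropped into the thread's entry (cap_foot 3.5 to 6.5 mm above seat) (horizontal distance between cap_foot and seat below 0.003 m and z of cap_foot in the frame of seat between 0.0035 and 0.0065 m and ((x of bar_end in the frame of seat above 0 m and y of bar_end in the frame of seat above 0.003 m) or (x of bar_end in the frame of seat below 0 m and y of bar_end in the frame of seat below -0.003 m))), for 0.1 s.
At the end, for the whole second after the job is handed in: The cap is released and at rest on the housing, level, on its axis within 3 mm, screwed home: cap_foot no more than 1.2 mm above seat (and not 2 mm below it) (horizontal distance between cap_foot and seat below 0.003 m and z of cap_foot in the frame of seat between -0.002 and 0.0012 m and angle between cap_grip's own z axis and vertical below 0.06 rad and linear speed of cap below 0.01 m/s and contact force between the fingers and cap below 0.1 N); the robot touches nothing.
It fails at once if the cap is forced on the housing (more than 35 N between them) (contact force between cap and housing above 35 N).
It fails at once if a bystander is moved by more than 2 cm (distance of any of glass_1, tin_2, mill_1, tape_1 from where it was at the start of the episode above 0.02 m).
It also fails if it takes over 64 s, if anything falls off the work surface, if the arm or the gripper's body presses on something with over 40 N, if the wrist force passes 120 N, or if a joint passes its speed limit or range.

### The arm

A 7-joint arm with a two-finger parallel gripper is mounted at the origin on a cart in front of the work surface, level with it; the furniture and walls round the work are solid. World frame = base frame: x ahead of the robot, y to its left, z up, the work surface at z = 0. Lengths are in mm, angles in rad, forces in N, time in s.
With the tool pointing down it reaches from about 400 to 900 mm from the base axis. Payload 5.6 kg.
Tool frame: the origin (TCP) lies midway between the tips of the shut fingers; the grasp point (between the pads) lies 19 mm behind it; z points along the fingers, y is the line along which they close (so a half turn about z gives the same grasp; the last joint's range is limited). The gripper opens to 92 mm and grips with 3 to 60 N. Pads are 20 mm wide; open, the fingers measure 128 mm over their backs; the gripper's body (75 mm by 189 mm) begins 69 mm behind the grasp point.
Start: joints at [-1.206, 0.468, -0.012, 1.603, 0.006, 1.071, -0.056], TCP at [257.826, 596.687, 190.892] pointing down, gripper open.
Joint ranges: [-2.53, 2.53], [-0.31, 2.02], [-1.57, 1.55], [0.28, 2.44], [-1.29, 4.43], [0.15, 1.84], [-2.92, 2.92]. Speed limits (rad/s): [2.57, 2.57, 3.14, 3.14, 3.14, 3.14, 3.14].

### API

Orientations are given as a rotation vector (axis times angle).
In Python, from cell import robot, grip, kin, viewer gives the robot as it stands. Calls block until the motion is done:
- robot.movep(position, orientation): joint-space move of the TCP to a pose.
- robot.servo_line(position, feed=150, rotation=None): straight line of the TCP; rotation=None keeps the orientation; feed is the mean speed in mm/s.
- robot.goto_joints(angles): joint-space move.
- grip(opening, newtons=None): opening from 0.0 (shut) to 1.0 (fully open); newtons is the grip in N (None keeps the last); returns when the fingers have stopped.
- robot.hold(seconds).
- kin.ik(position, orientation): joint angles nearest the present ones, or None.
- robot.observe(): the state.
- viewer.read_camera(name): name is "side" or "top" or "wrist"; returns the picture (384x512x3 uint8, red, green, blue); there is no depth.
- viewer.camera_info(name): a dict with "camera_matrix" (3x3 intrinsics, pixels), "R" (3x3) and "t" (3): a world point X has camera coordinates R X + t. Camera axes: x right, y down, z forward; pixel columns grow to the right and rows downward; lengths in mm; the calibration is good to about 2 mm. A picture is of the moment at which its call begins: read the wrist's pose just before it. camera_info takes no time and is no camera call; for the wrist camera it gives the pose at the moment of the call.
A pose or a line that the arm cannot do raises robot.IKError and nothing moves.
- robot.job_done(): hands the job in; it is judged then, once.
Trained networks look in the newest picture that a camera, given by its name, has taken for a name from the list of things; names that differ only in an ending like _2 or _b are one class to them, and where a whole thing is asked for, a point or a joint stands for the part that bears it (a point fixed in the world has none). Each returns a list of dicts, best first, with "confidence" (0 to 1); they miss things now and then, are a little off and sometimes report something else, mostly with a low value. They report only what shows in the picture. A call takes as long as a camera call. They do not tell look-alikes from the thing itself.
- viewer.silhouettes(name, camera): "mask" (384x512 bool, what is visible of it).
- viewer.pinpoint(name, camera): "at" ([x, y, z] in mm, in the coordinates of the camera as it stood for that picture, good to about 4 mm: a listed point, or the origin of a listed thing).
The state is a dict: "t": time; "joints": joint angles; "joint_velocities": joint speeds; "joint_torque": joint torques, N m; "tcp_pos": TCP position; "tcp_rot": TCP orientation; "contact_force": force on the tool from outside, world axes, zero at the start; "wrist_torque": the same for the moment, N m; "grip_width": opening from 0.0 (shut) to 1.0 (fully open); "grip_force": force on a finger pad.
Only numpy, scipy, OpenCV 4.12 (cv2) and the standard library are available. Lean on these libraries where they do the work, as an engineer would, in place of code of your own. Each camera call takes 0.05 s, during which the arm holds its last target. There are 200 camera calls.

## Working session

There is one attempt and no reset: what is moved stays moved. The work goes in short steps, each a Python script; the robot and the scene stay as the last script left them, time stands still between calls to the robot, and variables do not carry over. Pictures are saved under pics/ and viewed, at most 10 in all, crops included, and the job is handed in when it is done.

```bash
mkdir -p pics; cat > h.py <<'E'
import numpy as np, cv2
from cell import robot, grip, kin, viewer
def world(cam,at):
    i=viewer.camera_info(cam); return np.array(i["R"]).T@(np.array(at)-np.array(i["t"]))
def proj(cam,X):
    i=viewer.camera_info(cam); p=np.array(i["camera_matrix"])@(np.array(i["R"])@X+np.array(i["t"])); return p[:2]/p[2]
E
python3 - <<'E'
from h import *
ims=[]
for c in ("side","top"):
    im=viewer.read_camera(c); ims.append(im)
    for n in ("cap_grip","cap_foot","bar_end","housing","seat","glass_1","tin_2","mill_1","tape_1"):
        for d in viewer.pinpoint(n,c):
            w=world(c,d["at"]); print(c,n,round(d["confidence"],2),w.round(0),proj(c,w).round(0))
cv2.imwrite("pics/a.png",cv2.resize(np.vstack(ims),(400,600))[...,::-1])
cv2.imwrite("pics/side.png",ims[0][...,::-1]);cv2.imwrite("pics/top.png",ims[1][...,::-1])
o=robot.observe();print(o["t"],o["tcp_rot"],o["contact_force"])
E
```

```text
side cap_grip 0.89 [404. 199.  36.] [326. 217.]
side cap_grip 0.78 [531. 288.  29.] [293. 243.]
side cap_grip 0.56 [527. 177.  34.] [284. 218.]
side cap_grip 0.55 [501.  71.  31.] [283. 198.]
side cap_foot 0.87 [528. 175.   3.] [283. 226.]
side cap_foot 0.86 [401. 197.   3.] [326. 226.]
side cap_foot 0.68 [499.  69.  -2.] [283. 206.]
side cap_foot 0.66 [ 541. -112.   -3.] [259. 179.]
side cap_foot 0.48 [532. 287.  -3.] [292. 252.]
side cap_foot 0.4 [ 543. -113.  105.] [259. 153.]
side bar_end 0.91 [428. 200.  31.] [319. 220.]
side bar_end 0.86 [543. 156.  35.] [277. 214.]
side bar_end 0.64 [519. 291.  26.] [298. 244.]
side bar_end 0.52 [520.  80.  28.] [278. 201.]
side housing 0.91 [ 542. -114.    0.] [259. 178.]
side seat 0.66 [ 541. -115.   93.] [260. 156.]
side glass_1 0.79 [802.  84.  -1.] [190. 219.]
side tin_2 0.49 [ 790. -190.    2.] [188. 174.]
side mill_1 0.78 [811. -78.  -6.] [184. 192.]
side mill_1 0.71 [528. 179.  34.] [284. 218.]
side tape_1 0.96 [673. 376.   1.] [249. 280.]
top cap_grip 0.96 [404. 196.  38.] [209. 266.]
top cap_grip 0.89 [529. 180.  36.] [217. 222.]
top
[... 220 characters left out ...]
256. 234.]
top cap_foot 0.66 [526. 173.  -0.] [220. 224.]
top cap_foot 0.6 [532. 284.  -2.] [183. 221.]
top bar_end 0.81 [431. 197.  36.] [210. 257.]
top bar_end 0.68 [516.  79.  27.] [251. 228.]
top bar_end 0.61 [544. 153.  38.] [226. 218.]
top bar_end 0.54 [519. 293.  28.] [178. 225.]
top housing 0.67 [ 542. -115.   -0.] [316. 222.]
top housing 0.24 [527. 172.  -1.] [220. 224.]
top seat 0.61 [ 542. -122.   97.] [325. 220.]
top glass_1 0.71 [803.  81.  -3.] [253. 136.]
top tin_2 0.83 [ 789. -192.    2.] [341. 142.]
top mill_1 0.73 [528. 177.  -1.] [219. 224.]
top tape_1 0.57 [670. 375.  -1.] [155. 175.]
1.0 [6.36288337e-01 3.07644184e+00 4.17745790e-05] [ 0.90329573 -1.2484544   0.43371717]
```

View pics/top.png

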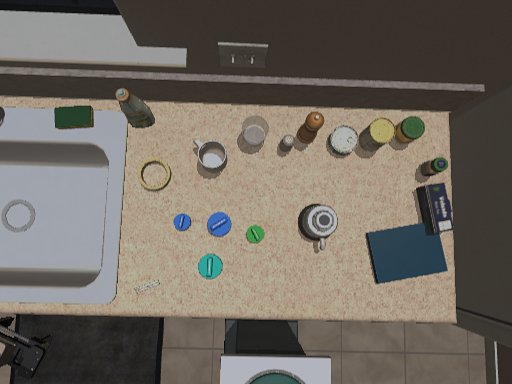

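View pics/side.png

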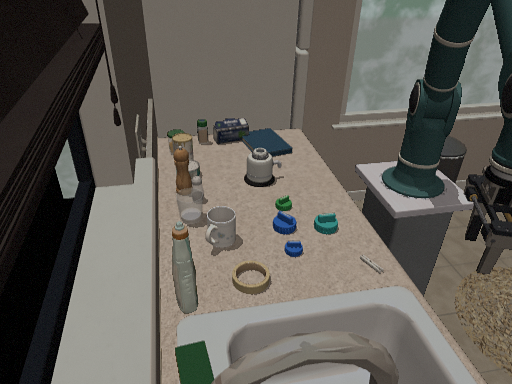

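The top view shows the large blue cap at (219,224), a small blue one at (182,222), and green and turquoise look-alikes. The housing is at (318,222) with its spout pointing down the picture, which is about world −x. Next I'll look at both from the wrist camera.

```bash
cat >> h.py <<'E'
from scipy.spatial.transform import Rotation as Ro
def down(psi): return (Ro.from_euler('z',psi)*Ro.from_euler('x',np.pi)).as_rotvec()
def look(names,fn):
    im=viewer.read_camera("wrist"); cv2.imwrite("pics/"+fn,im[...,::-1])
    for n in names:
        for d in viewer.pinpoint(n,"wrist"):
            w=world("wrist",d["at"]); print(n,round(d["confidence"],2),w.round(1),proj("wrist",w).round(0))
    return im
E
python3 - <<'E'
from h import *
i=viewer.camera_info("wrist");o=robot.observe();R=Ro.from_rotvec(o["tcp_rot"]).as_matrix()
c=-np.array(i["R"]).T@np.array(i["t"]); print("cam in tool",R.T@(c-o["tcp_pos"]),(R.T@np.array(i["R"]).T).round(2))
psi0=Ro.from_rotvec(o["tcp_rot"]).as_matrix(); print("psi",np.arctan2(psi0[1,0],psi0[0,0]))
for xy in ((528,177),(542,-115)):
    for p in np.arange(-3.14,3.14,.4):
        q=kin.ik([*xy,200],down(p)); print(xy,round(p,2),None if q is None else np.round(q,2))
E
```

```text
cam in tool [  72.9801351     0.3091892  -193.53346594] [[ 0.   -0.97 -0.26]
 [ 1.    0.    0.  ]
 [-0.   -0.26  0.97]]
psi 2.733691896057804
(528, 177) -3.14 [-0.5   0.3   0.14  1.83 -0.05  1.01  1.23]
(528, 177) -2.74 [-0.43  0.3   0.06  1.83 -0.02  1.01  1.61]
(528, 177) -2.34 [-0.38  0.3  -0.01  1.83  0.    1.01  1.99]
(528, 177) -1.94 [-0.32  0.31 -0.08  1.82  0.03  1.02  2.36]
(528, 177) -1.54 [-0.26  0.31 -0.16  1.82  0.06  1.02  2.74]
(528, 177) -1.14 [-1.33  0.64  1.36  1.88 -0.68  1.2  -2.45]
(528, 177) -0.74 [-1.33  0.64  1.36  1.88 -0.68  1.2  -2.05]
(528, 177) -0.34 [-0.96  0.35  0.72  1.86 -0.26  1.03 -2.04]
(528, 177) 0.06 [-0.91  0.34  0.66  1.86 -0.24  1.03 -1.67]
(528, 177) 0.46 [-0.85  0.32  0.58  1.86 -0.21  1.02 -1.3 ]
(528, 177) 0.86 [-0.8   0.32  0.52  1.85 -0.18  1.02 -0.92]
(528, 177) 1.26 [-0.78  0.31  0.49  1.85 -0.17  1.02 -0.53]
(528, 177) 1.66 [-0.72  0.31  0.41  1.85 -0.14  1.02 -0.16]
(528, 177) 2.06 [-0.66  0.3   0.33  1.84 -0.12  1.01  0.21]
(528, 177) 2.46 [-0.59  0.3   0.26  1.84 -0.09  1.01  0.59]
(528, 177) 2.86 [-0.53  0.3   0.18  1.84 -0.06  1.
[... 293 characters left out ...]
6  1.89 -0.67  1.19 -2.32]
(542, -115) -1.14 [-0.8   0.64  1.36  1.89 -0.67  1.19 -1.92]
(542, -115) -0.74 [-0.8   0.64  1.36  1.89 -0.67  1.19 -1.52]
(542, -115) -0.34 [-0.65  0.44  1.05  1.88 -0.43  1.07 -1.35]
(542, -115) 0.06 [-0.59  0.4   0.95  1.88 -0.37  1.05 -1.  ]
(542, -115) 0.46 [-0.53  0.37  0.86  1.87 -0.32  1.04 -0.65]
(542, -115) 0.86 [-0.5   0.36  0.82  1.87 -0.3   1.04 -0.27]
(542, -115) 1.26 [-0.47  0.35  0.77  1.87 -0.28  1.03  0.11]
(542, -115) 1.66 [-0.44  0.34  0.73  1.87 -0.27  1.03  0.49]
(542, -115) 2.06 [-0.43  0.34  0.72  1.87 -0.26  1.03  0.89]
(542, -115) 2.46 [-0.41  0.33  0.69  1.87 -0.25  1.03  1.27]
(542, -115) 2.86 [-0.37  0.33  0.64  1.86 -0.23  1.02  1.66]
```

```bash
python3 - <<'E'
from h import *
robot.movep([542,-115,260],down(.6)); print(robot.observe()["t"])
look(("housing","seat","on_thread","entry"),"wh.png")
robot.movep([528,177,200],down(2.17)); print(robot.observe()["t"])
look(("cap_grip","cap_foot","bar_end"),"wc.png")
cv2.imwrite("pics/w.png",np.vstack([cv2.imread("pics/wh.png")[:,:],cv2.imread("pics/wc.png")])[::1])
a=cv2.imread("pics/wh.png");b=cv2.imread("pics/wc.png");cv2.imwrite("pics/w.png",cv2.resize(np.hstack([a,b]),(800,300),interpolation=cv2.INTER_AREA))
E
```

```text
3.7167
housing 0.82 [ 5.384e+02 -1.162e+02  5.000e-01] [254. 171.]
seat 0.87 [ 542.3 -111.2   96.9] [253. 179.]
on_thread 0.68 [ 5.246e+02  1.729e+02 -4.000e-01] [83. 66.]
on_thread 0.59 [ 540.1 -112.5  104.6] [252. 182.]
on_thread 0.16 [ 538.4 -114.3   -0.7] [253. 170.]
entry 0.76 [ 541.9 -114.4  101.1] [254. 181.]
5.1083
cap_grip 0.92 [502.6  64.7  30.6] [192. 236.]
cap_grip 0.83 [406.2 200.4  31.9] [180. 106.]
cap_grip 0.74 [527.5 177.5  40.6] [254. 179.]
cap_grip 0.66 [525.7 173.    1.2] [251. 175.]
cap_grip 0.57 [532.6 284.7  26.5] [307. 107.]
cap_foot 0.88 [523.  173.5   0.9] [250. 174.]
cap_foot 0.77 [402.5 200.3  -1.7] [184. 105.]
cap_foot 0.74 [530.2 286.9  -2.3] [303. 105.]
cap_foot 0.66 [5.00e+02 6.86e+01 4.00e-01] [196. 225.]
bar_end 0.78 [510.9 288.9  24.7] [295.  94.]
bar_end 0.69 [518.5  81.4  25.8] [209. 231.]
bar_end 0.64 [537.8 155.2  36. ] [251. 197.]
bar_end 0.58 [427.6 196.9  36. ] [194. 119.]
```

View pics/w.png

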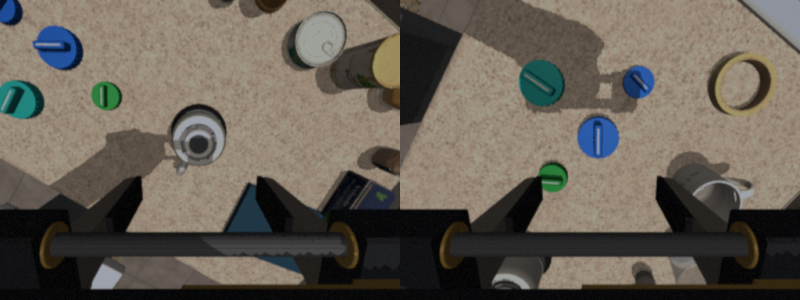

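Left half: the housing shows at about (254,178) in the full frame, with its spout toward the lower left. Right half: the big blue cap's bar at about (255,178), running nearly vertical, so it lies along the tool's x. Both crops need a closer look to refine this.

```bash
python3 - <<'E'
import cv2,numpy as np
a=cv2.imread("pics/wh.png")[125:235,200:310];b=cv2.imread("pics/wc.png")[125:235,200:310]
cv2.imwrite("pics/z.png",cv2.resize(np.hstack([a,b]),(792,396),interpolation=cv2.INTER_CUBIC))
E
```

```text
(no output)
```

View pics/z.png

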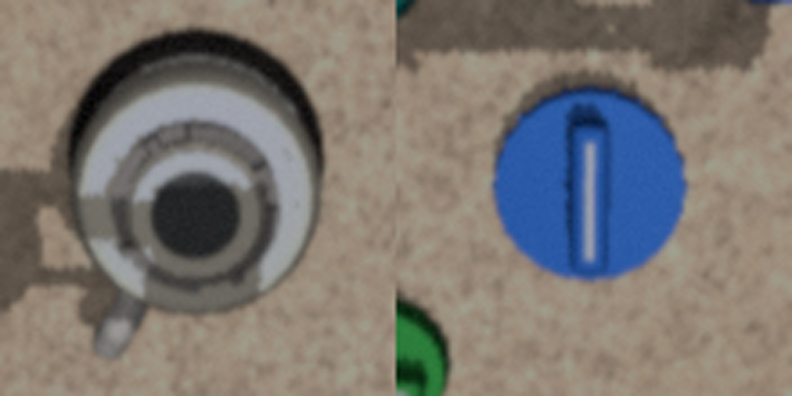

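```bash
cat >> h.py <<'E'
def inter(tcp,psi,px,z,i):
    # wrist camera pose from nominal tool pose (cam in tool measured), pixel -> plane z
    R=Ro.from_rotvec(down(psi)).as_matrix(); Rc=R@i[0]; c=np.array(tcp)+R@i[1]
    d=Rc@np.linalg.inv(i[2])@np.array([px[0],px[1],1.]); return c+d*(z-c[2])/d[2]
def camtool():
    i=viewer.camera_info("wrist");o=robot.observe();R=Ro.from_rotvec(o["tcp_rot"]).as_matrix()
    Rw=np.array(i["R"]).T; return R.T@Rw, R.T@(-Rw@np.array(i["t"])-np.array(o["tcp_pos"])), np.array(i["camera_matrix"])
E
python3 - <<'E'
from h import *
ct=camtool(); H=([542,-115,260],.6); C=([528,177,200],2.17)
n=inter(*H,(254.2,184.7),115,ct); print("neck",n)
for fn,f in (("wh.png",lambda h:(h.max(2)<75)),("wc.png",lambda h:(h[...,0].astype(int)-h[...,2]>50))):
    im=cv2.imread("pics/"+fn); m=f(im).astype(np.uint8); m[:125]=0;m[235:]=0;m[:,:200]=0;m[:,310:]=0
    k,l,s,c=cv2.connectedComponentsWithStats(m)
    for j in range(1,k):
        if s[j,4]>150:
            ct_,_=cv2.findContours((l==j).astype(np.uint8),0,1); e=cv2.minEnclosingCircle(ct_[0]); print(fn,s[j],c[j],e)
            if len(ct_[0])>5: print(cv2.fitEllipse(ct_[0]))
for z in (40,50,60):
    t=inter(*H,(230.5,220),z,ct); v=n-t; print(z,t,"r",np.hypot(*v[:2]),"phi",np.arctan2(v[1],v[0]))
a=inter(*C,(253.9,164.4),48,ct);b=inter(*C,(253.6,197.8),48,ct);print("bar",a,b,(a+b)/2,np.linalg.norm(a-b),np.arctan2(*(b-a)[1::-1]))
print("skirt",inter(*C,(200+(590-396)/3.6,125+185/3.6),25,ct))
E
```

```text
neck [ 540.91884427 -115.9930416   115.        ]
wh.png [218 133  72  44 789] [251.38276299 147.22813688] ((253.5, 168.10000610351562), 35.61835479736328)
((254.2303466796875, 177.59976196289062), (71.09844207763672, 82.88459777832031), 176.69961547851562)
wh.png [242 174  25  23 450] [253.85111111 184.89777778] ((253.88461303710938, 184.94615173339844), 12.27079963684082)
((253.84486389160156, 184.91909790039062), (22.152462005615234, 24.022939682006836), 89.03164672851562)
wc.png [ 227  150   54   53 2118] [253.34324835 175.67988669] ((253.30435180664062, 175.5), 26.737855911254883)
((253.3467254638672, 175.8095245361328), (51.80473709106445, 51.8516845703125), 89.8409423828125)
40 [ 462.22877856 -126.55971525   40.        ] r 79.3963540310738 phi 0.13348369014584657
50 [ 465.62308721 -125.28769172   50.        ] r 75.86726271903545 phi 0.12282055670099012
60 [ 469.01739586 -124.01566819   60.        ] r 72.34763867352109 phi 0.11111848580710897
bar [515.56510852 194.93477563  48.        ] [538.56359721 160.58972042  48.        ] [527.06435287 177.76224803  48.        ] 41.33416625077664 -0.9807448014159413
skirt [526.20225262 179.27077226  25.        ]
```

The cap's white line gives a bar centre of (527.1, 177.8) at yaw −0.98. The neck centre is (540.9, −116) and the spout yaw about 0.12. I'll grasp the bar with the fingertips just above the skirt.

```bash
python3 - <<'E'
from h import *
np.set_printoptions(precision=2,suppress=True)
p=np.pi-.981; xy=[527.1,177.8]
robot.movep([*xy,90],down(p)); grip(.45,30)
robot.servo_line([*xy,28.5],feed=60)
o=robot.observe();print("down",o["contact_force"],o["tcp_pos"],o["t"])
grip(0,40); o=robot.observe();print("grip",o["contact_force"],o["grip_width"]*92,o["grip_force"],o["wrist_torque"])
robot.servo_line([*xy,200],feed=120); robot.hold(.2)
o=robot.observe();print("up",o["contact_force"],o["wrist_torque"],o["grip_width"]*92,o["t"])
im=viewer.read_camera("wrist");cv2.imwrite("pics/g.png",cv2.resize(im[150:350,150:350],(600,600),interpolation=cv2.INTER_CUBIC)[...,::-1])
ct=camtool();i=viewer.camera_info("wrist")
for x in (-20,0,20):
  q=ct[2]@(ct[0].T@(np.array([x,0,-19.5])-ct[1])); print(x,q[:2]/q[2])
E
```

```text
down [ 0.31  0.65 -0.04] [527.41 177.91  28.86] 7.8583
grip [-0.37  0.33  0.89] 0.41862520477056364 0.0 [-0.09  0.06 -0.03]
up [0.94 0.25 0.32] [-0.02 -0.02 -0.04] 0.6621215542675991 10.3583
-20 [253.78 265.6 ]
0 [253.77 237.51]
20 [253.76 207.81]
```

View pics/g.png

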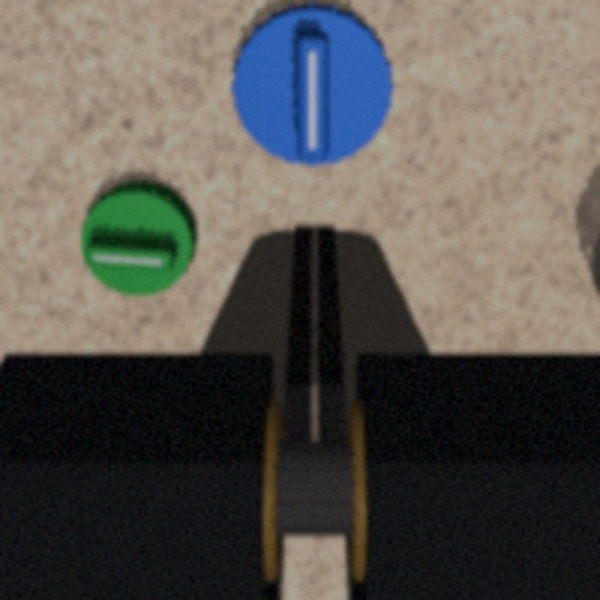

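The gripper shut on nothing. The picture shows the cap still on the worktop, with its line centred at about (254,183), and the fingers empty. I'll re-measure and descend in stages, with pictures.

```bash
python3 - <<'E'
from h import *
np.set_printoptions(precision=2,suppress=True)
p=np.pi-.981; xy=[527.1,177.8]
ct=camtool(); o=robot.observe()
print("line ends",inter(o["tcp_pos"],p,(254,150+50/3),48,ct),inter(o["tcp_pos"],p,(254,150+150/3),48,ct))
grip(.45,30); print(robot.observe()["grip_width"])
robot.servo_line([*xy,60],feed=120); robot.hold(.1)
o=robot.observe();print(o["tcp_pos"],o["contact_force"],o["grip_width"])
w=look(("cap_grip","bar_end"),"l.png"); s=viewer.read_camera("side")
for n in ("cap_grip",):
  for d in viewer.pinpoint(n,"side"): print(n,d["confidence"],world("side",d["at"]))
print(proj("side",np.array(o["tcp_pos"])))
cv2.imwrite("pics/l2.png",np.hstack([cv2.resize(w[100:384,110:400],(400,392)),cv2.resize(s[150:270,220:342],(400,392),interpolation=cv2.INTER_CUBIC)])[...,::-1])
E
```

```text
line ends [516.28 193.59  48.  ] [539.29 159.2   48.  ]
0.4496048170575898
[527.63 178.02  60.74] [-0.85 -0.32 -0.44] 0.4483204321581239
cap_grip 0.73 [403.8 200.8  31.9] [130.  99.]
cap_grip 0.72 [534.2 281.   26.1] [338. 108.]
cap_grip 0.63 [525.8 181.4  38.5] [254. 212.]
bar_end 0.89 [429.5 197.7  36.8] [157. 123.]
bar_end 0.78 [512.5 290.9  27.8] [323.  79.]
bar_end 0.73 [535.8 154.8  36.4] [247. 244.]
cap_grip 0.9 [408.54 197.57  35.25]
cap_grip 0.74 [529.12 179.46  34.73]
cap_grip 0.71 [532.28 292.62  31.79]
cap_grip 0.6 [500.44  70.71  31.45]
[284.95 210.81]
```

View pics/l2.png

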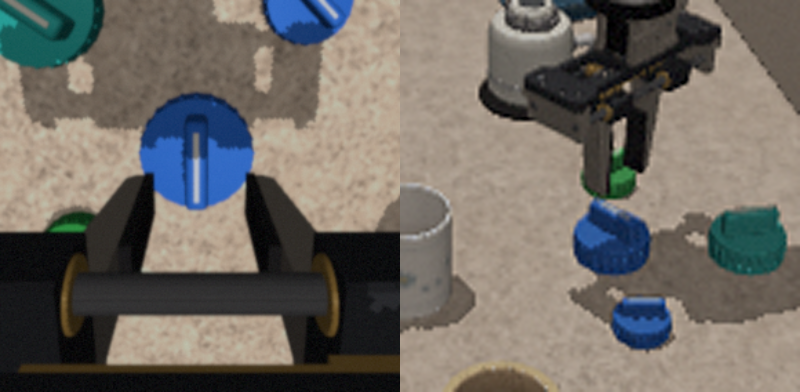

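The side view shows the fingertips higher than the stated TCP, and the wrist view agrees: the tip edge is at row 229 where I expect about 206. The real tips are about 25 mm above nominal, which is why they closed over the bar. I'll descend with a force check until the tips touch the skirt top.

```bash
python3 - <<'E'
from h import *
np.set_printoptions(precision=2,suppress=True)
xy=[527.1,177.4]
robot.servo_line([*xy,30],feed=80); robot.hold(.1)
f0=robot.observe()["contact_force"][2]; z=30
while z>0:
    z-=1; robot.servo_line([*xy,z],feed=20); o=robot.observe()
    print(z,(o["contact_force"][2]-f0).round(2),o["tcp_pos"][2].round(2),end=" | ")
    if o["contact_force"][2]-f0>2.5: break
print(o["t"],o["contact_force"],o["wrist_torque"])
E
```

```text
29 0.55 29.22 | 28 -0.67 28.04 | 27 0.33 26.9 | 26 -0.66 25.94 | 25 0.19 24.91 | 24 -0.51 23.94 | 23 0.56 22.91 | 22 0.41 21.9 | 21 0.94 20.91 | 20 0.4 19.92 | 19 0.39 18.91 | 18 0.36 17.94 | 17 0.17 16.93 | 16 0.62 15.93 | 15 -0.23 14.92 | 14 0.1 13.95 | 13 0.57 12.94 | 12 -0.37 11.93 | 11 -0.62 10.92 | 10 0.49 9.92 | 9 0.48 8.93 | 8 0.28 7.91 | 7 -0.3 6.93 | 6 0.13 5.91 | 5 -0.52 4.93 | 4 -0.35 3.92 | 3 0.4 2.92 | 2 -0.01 1.94 | 1 7.26 1.7 | 20.6917 [-2.8  -0.5   7.06] [-0.18  0.42  0.01]
```

Contact with the skirt top came at nominal z of about 1.8, so the tips are about 23 mm short of the stated TCP. I'll grip 1.7 mm above that, lift, and check in hand.

```bash
python3 - <<'E'
from h import *
np.set_printoptions(precision=2,suppress=True)
xy=[527.1,177.4]
robot.servo_line([*xy,3.5],feed=40)
grip(0,40); o=robot.observe();print("grip",o["contact_force"],o["grip_width"]*92,o["grip_force"],o["tcp_pos"],o["t"])
robot.servo_line([*xy,150],feed=200)
o=robot.observe();print("up",o["contact_force"],o["wrist_torque"],o["grip_width"]*92,o["t"])
im=viewer.read_camera("wrist");cv2.imwrite("pics/g2r.png",im[...,::-1]);cv2.imwrite("pics/g2.png",cv2.resize(im[150:350,155:355],(600,600),interpolation=cv2.INTER_CUBIC)[...,::-1])
ct=camtool()
pt=lambda v:(lambda q:q[:2]/q[2])(ct[2]@(ct[0].T@(np.array(v,float)-ct[1])))
for x in (-21,0,21): print("line",x,pt((x,0,-44.5)))
for z in (-20.5,3.5): print("skirt front",[pt((34.5*np.cos(a),34.5*np.sin(a),z)) for a in (0,-1.2,1.2)])
E
```

```text
grip [-0.07 -0.41 -0.5 ] 13.049086921671101 39.99983310699463 [526.97 177.32   3.38] 21.4833
up [-0.71  0.05 -1.  ] [-0.03  0.03 -0.  ] 12.57887940930968 22.3667
line -21 [253.73 288.06]
line 0 [253.72 254.94]
line 21 [253.71 219.52]
skirt front [array([253.78, 185.54]), array([202.73, 219.65]), array([304.85, 219.67])]
skirt front [array([253.85, 177.95]), array([208.54, 208.43]), array([299.16, 208.45])]
```

View pics/g2.png

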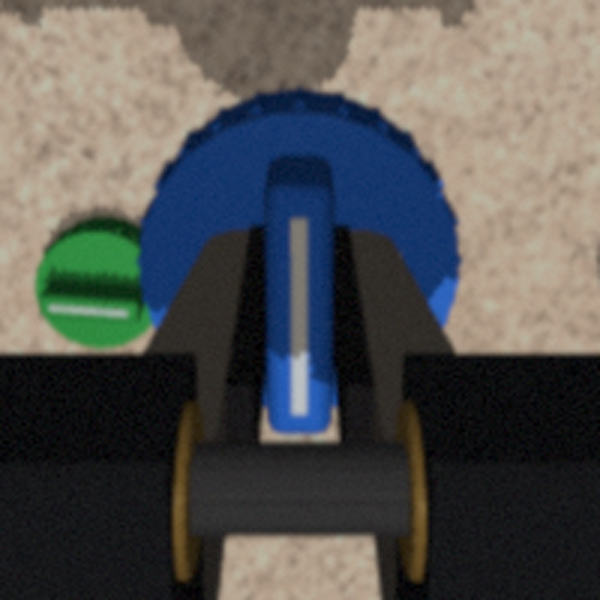

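The cap is in hand and level. Its line runs from row 221.7 to 289 at column 254.7, within about 1 mm of prediction. Next is the carry to the neck and a guarded lowering.

```bash
cat >> h.py <<'E'
np.set_printoptions(precision=2,suppress=True)
def obs(tag,f0):
    o=robot.observe();f=o["contact_force"]-f0
    print(tag,"t%.1f"%o["t"],"F",f,"T",o["wrist_torque"],"foot %.2f"%(o["tcp_pos"][2]-3.4-94.8),"xy",o["tcp_pos"][:2]); return f,o
E
python3 - <<'E'
from h import *
p=.12; xy=np.array([541.9,-116.5])
robot.movep([*xy,140],down(p)); robot.hold(.15)
f0=np.mean([robot.observe()["contact_force"] for _ in range(3)],0); print("f0",f0)
np.save("f0.npy",f0)
robot.servo_line([*xy,121],feed=60)
z=121
while z>104:
    z-=1.5 if z>111 else .5
    robot.servo_line([*xy,z],feed=30); f,o=obs(z,f0)
    if f[2]>3 or np.hypot(*f[:2])>6: break
E
```

```text
f0 [-0.59  0.16 -0.36]
119.5 t24.4 F [ 1.22 -0.01 -0.85] T [-0.02  0.21  0.01] foot 21.40 xy [ 541.98 -116.58]
118.0 t24.7 F [ 0.5   0.09 -0.44] T [-0.01  0.15 -0.  ] foot 19.78 xy [ 541.89 -116.46]
116.5 t24.9 F [-0.13 -0.76 -0.33] T [ 0.    0.16 -0.02] foot 18.20 xy [ 541.82 -116.47]
115.0 t25.2 F [ 0.87  0.04 -1.18] T [ 0.02  0.14 -0.01] foot 16.69 xy [ 541.84 -116.43]
113.5 t25.4 F [0.84 1.14 0.31] T [ 0.41  0.07 -0.04] foot 15.26 xy [ 542.03 -116.07]
112.0 t25.7 F [1.9  3.22 0.07] T [ 0.98 -0.05 -0.06] foot 13.57 xy [ 541.97 -115.5 ]
110.5 t25.9 F [ 1.94  4.57 -1.24] T [ 1.35 -0.13 -0.05] foot 11.88 xy [ 541.88 -115.39]
110.0 t26.2 F [1.66 4.57 0.31] T [ 1.48 -0.01  0.01] foot 11.61 xy [ 541.92 -115.34]
109.5 t26.4 F [0.18 5.32 1.07] T [ 1.44  0.14 -0.02] foot 11.22 xy [ 541.91 -115.39]
109.0 t26.7 F [0.86 5.34 1.76] T [ 1.48  0.16 -0.06] foot 10.73 xy [ 541.84 -115.35]
108.5 t26.9 F [0.66 4.84 2.03] T [1.47 0.17 0.04] foot 10.22 xy [ 541.79 -115.36]
108.0 t27.2 F [0.78 6.26 2.44] T [ 1.4   0.18 -0.03] foot 9.71 xy [ 541.78 -115.39]
```

The cap is over the neck, with a side force of about 5 N toward +y. I'll shift +y to relieve it and keep lowering.

```bash
python3 - <<'E'
from h import *
f0=np.load("f0.npy"); xy=np.array([541.9,-115.0]); z=108
robot.servo_line([*xy,z],feed=30); f,o=obs(z,f0)
while z>105:
    z-=.5; robot.servo_line([*xy,z],feed=30); f,o=obs(z,f0)
    if f[2]>4: break
robot.hold(.1);obs(z,f0)
E
```

```text
108 t27.4 F [ 0.94  2.81 -0.59] T [0.75 0.12 0.03] foot 9.72 xy [ 541.75 -115.17]
107.5 t27.7 F [-0.77  2.67  1.82] T [ 0.73  0.33 -0.04] foot 9.41 xy [ 541.86 -115.21]
107.0 t27.9 F [-1.22  2.61  6.05] T [ 0.8   0.72 -0.03] foot 9.28 xy [ 541.98 -115.18]
107.0 t28.0 F [-0.57  2.92  6.59] T [ 0.77  0.67 -0.01] foot 9.27 xy [ 541.95 -115.16]
```

It rests at foot +9.3 mm with about 6 N. Now I'll turn it backward in small force-controlled steps and watch for the drop.

```bash
python3 - <<'E'
from h import *
f0=np.load("f0.npy"); xy=np.array([541.9,-114.4]); z=107.1;p=.12
robot.servo_line([*xy,z],feed=30); robot.hold(.25); f,o=obs("rest",f0)
while p<1.1:
    dz=np.clip((f[2]-4.5)*.08,-.3,.4)
    p+=.05; z+=.12+dz
    robot.servo_line([*xy,z],feed=30,rotation=down(p)); f,o=obs("p%.2f z%.2f"%(p,z),f0)
    if f[2]<1.2 or f[2]>14 or abs(o["wrist_torque"][2])>.4 or np.hypot(*f[:2])>9: break
E
```

```text
rest t28.5 F [-0.5   1.41  6.29] T [0.39 0.66 0.02] foot 9.31 xy [ 541.98 -115.11]
p0.17 z107.36 t28.8 F [0.08 2.   5.66] T [ 0.48  0.64 -0.07] foot 9.48 xy [ 542.02 -114.89]
p0.22 z107.58 t29.0 F [-0.79  2.89  5.6 ] T [ 0.52  0.62 -0.01] foot 9.71 xy [ 542.02 -114.8 ]
p0.27 z107.78 t29.3 F [-0.17  2.99  7.13] T [ 0.56  0.64 -0.03] foot 9.93 xy [ 542.01 -114.71]
p0.32 z108.11 t29.5 F [-0.12  1.54  6.16] T [ 0.52  0.57 -0.  ] foot 10.18 xy [ 542.03 -114.74]
p0.37 z108.37 t29.8 F [-0.78  2.02  5.19] T [ 0.48  0.62 -0.05] foot 10.40 xy [ 541.99 -114.69]
p0.42 z108.54 t30.0 F [-0.09  1.2   6.49] T [ 0.55  0.62 -0.03] foot 10.61 xy [ 541.97 -114.64]
p0.47 z108.82 t30.3 F [-0.91  2.52  6.81] T [0.58 0.6  0.02] foot 10.83 xy [ 541.93 -114.63]
p0.52 z109.13 t30.5 F [-0.8   2.28  5.55] T [ 0.49  0.6  -0.04] foot 11.10 xy [ 541.96 -114.62]
p0.57 z109.33 t30.8 F [-0.23  2.59  6.72] T [ 0.54  0.57 -0.04] foot 11.31 xy [ 542.  -114.6]
p0.62 z109.63 t31.0 F [-0.44  1.16  6.12] T [ 0.45  0.51 -0.03] foot 11.54 xy [ 542.   -114.63]
p0.67 z109.88 t31.3 F [-1.29  1.27  6.16] T [0.39 0.48 0.01] foot 11.74 xy [ 542.02 -114.64]
p0.72 z110.13 t31.5 F [-0.06  1.29  5.84] T [0.38 0.33 0.03] foot 11.94 xy [ 542.03 -114.61]
p0.77 z110.36 t31.8 F [0.22 1.76 3.18] T [ 0.29  0.14 -0.01] foot 12.06 xy [ 541.96 -114.57]
p0.82 z110.37 t32.0 F [0.51 1.5  1.16] T [0.22 0.06 0.02] foot 11.96 xy [ 541.82 -114.57]
```

The force is dropping away near yaw 0.8, at foot +12. I'll lower gently, and turn a bit further back only if it resists.

```bash
python3 - <<'E'
from h import *
f0=np.load("f0.npy"); xy=np.array([541.9,-114.2]); z=110.37;p=.82
while z>101.3 and p<1.05:
    z-=.8; robot.servo_line([*xy,z],feed=30); f,o=obs("p%.2f z%.2f"%(p,z),f0)
    if f[2]>5:
        if o["tcp_pos"][2]-98.2<8: break
        z+=.8;p+=.04; robot.servo_line([*xy,z],feed=30,rotation=down(p)); f,o=obs("p%.2f z%.2f"%(p,z),f0)
        if abs(o["wrist_torque"][2])>.35: break
E
```

```text
p0.82 z109.57 t32.3 F [-0.51  0.16 -0.82] T [ 0.04  0.21 -0.01] foot 10.88 xy [ 541.33 -114.29]
p0.82 z108.77 t32.5 F [ 0.84  0.03 -0.88] T [0.07 0.32 0.02] foot 10.30 xy [ 541.55 -114.23]
p0.82 z107.97 t32.8 F [-0.26  0.24 -0.38] T [ 0.17  0.4  -0.01] foot 9.64 xy [ 541.69 -114.13]
p0.82 z107.17 t33.0 F [-0.64  1.03 -0.47] T [0.28 0.36 0.02] foot 8.89 xy [ 541.82 -114.1 ]
p0.82 z106.37 t33.3 F [-0.46  0.78 -0.3 ] T [0.35 0.35 0.09] foot 8.14 xy [ 541.92 -114.09]
p0.82 z105.57 t33.5 F [-0.18  0.81  0.28] T [0.35 0.31 0.03] foot 7.33 xy [ 541.95 -114.09]
p0.82 z104.77 t33.8 F [ 0.01  0.55 -1.14] T [0.3  0.26 0.02] foot 6.54 xy [ 541.97 -114.28]
p0.82 z103.97 t34.0 F [ 1.03  0.16 -1.26] T [ 0.14  0.18 -0.04] foot 5.73 xy [ 542.   -114.43]
p0.82 z103.17 t34.3 F [-0.6  -0.43 -0.63] T [0.01 0.17 0.01] foot 5.01 xy [ 542.02 -114.41]
p0.82 z102.37 t34.5 F [-1.09  0.92  4.96] T [0.17 0.7  0.  ] foot 4.79 xy [ 542.15 -114.39]
p0.82 z101.57 t34.8 F [-3.06  0.89 10.27] T [ 0.24  1.14 -0.06] foot 4.69 xy [ 542.28 -114.34]
```

It dropped to foot +4.8 mm, which is the entry. Now forward (clockwise), following the lead with light pressure until the stop.

```bash
python3 - <<'E'
from h import *
f0=np.load("f0.npy"); xy=np.array([541.9,-114.3]); z=102.4;p=.82
robot.servo_line([*xy,z],feed=30); robot.hold(.1); f,o=obs("entry",f0)
while p>-.55:
    p-=.06; z+=-.276+np.clip((f[2]-4)*.06,-.25,.3)
    robot.servo_line([*xy,z],feed=30,rotation=down(p)); f,o=obs("p%.2f z%.2f"%(p,z),f0)
    if f[2]>14 or abs(o["wrist_torque"][2])>.25 or np.hypot(*f[:2])>9: break
E
```

```text
entry t35.1 F [-0.83  1.38  7.37] T [ 0.19  0.74 -0.  ] foot 4.79 xy [ 542.21 -114.39]
p0.76 z102.33 t35.4 F [-1.53  0.37  5.8 ] T [ 0.11  0.75 -0.06] foot 4.48 xy [ 542.05 -114.49]
p0.70 z102.16 t35.6 F [-1.53  0.31  5.7 ] T [ 0.05  0.73 -0.03] foot 4.19 xy [ 541.98 -114.59]
p0.64 z101.98 t35.9 F [-0.88 -0.53  4.9 ] T [-0.1   0.65 -0.07] foot 3.96 xy [ 541.98 -114.59]
p0.58 z101.76 t36.1 F [-0.67 -0.03  4.19] T [-0.23  0.56 -0.02] foot 3.68 xy [ 542.07 -114.55]
p0.52 z101.50 t36.4 F [0.27 0.07 5.09] T [-0.23  0.52 -0.08] foot 3.40 xy [ 542.12 -114.49]
p0.46 z101.29 t36.6 F [-0.05 -0.27  4.35] T [-0.24  0.35 -0.01] foot 3.14 xy [ 542.2  -114.36]
p0.40 z101.03 t36.9 F [1.71 0.19 3.89] T [-0.24  0.18 -0.01] foot 2.91 xy [ 542.22 -114.31]
p0.34 z100.75 t37.1 F [ 0.05 -1.13  4.43] T [-0.15  0.16 -0.05] foot 2.61 xy [ 542.06 -114.23]
p0.28 z100.50 t37.4 F [ 0.93 -0.39  3.57] T [-0.05  0.16 -0.09] foot 2.33 xy [ 541.94 -114.21]
p0.22 z100.20 t37.6 F [-0.06  0.08  4.95] T [-0.08  0.25 -0.06] foot 2.05 xy [ 541.9  -114.25]
p0.16 z99.98 t37.9 F [0.23 0.94 4.66] T [-0.09  0.27 -0.13] foot 1.77 xy [ 541.83 -114.23]
p0.10 z99.74 t38.1 F [-0.21 -0.54  3.14] T [-0.03  0.26 -0.15] foot 1.50 xy [ 541.83 -114.2 ]
p0.04 z99.42 t38.4 F [0.34 0.61 5.36] T [-0.05  0.28 -0.08] foot 1.22 xy [ 541.88 -114.23]
p-0.02 z99.22 t38.6 F [ 0.36 -0.43  3.57] T [ 0.03  0.22 -0.15] foot 0.95 xy [ 541.82 -114.21]
p-0.08 z98.92 t38.9 F [0.94 1.27 3.92] T [ 0.01  0.26 -0.09] foot 0.69 xy [ 541.89 -114.23]
p-0.14 z98.64 t39.1 F [ 0.11 -0.23  3.75] T [ 0.04  0.26 -0.06] foot 0.42 xy [ 541.9  -114.27]
p-0.20 z98.35 t39.4 F [-0.46  0.74  4.52] T [ 0.06  0.2  -0.1 ] foot 0.15 xy [ 541.9  -114.29]
p-0.26 z98.10 t39.6 F [-0.35  0.6   5.31] T [0.09 0.46 0.61] foot 0.05 xy [ 541.71 -114.25]
```

It hit the stop at foot +0.05 mm after 1.08 rad. I'll ease the torque, release and lift straight off.

```bash
python3 - <<'E'
from h import *
f0=np.load("f0.npy"); xy=[541.9,-114.3]
robot.servo_line([*xy,98.6],feed=30,rotation=down(-.235)); obs("eased",f0)
grip(.4); robot.servo_line([*xy,101],feed=40); obs("open",f0)
robot.servo_line([*xy,230],feed=150); robot.hold(.3); obs("up",f0)
im=look(("cap_foot","cap_grip","seat"),"end.png"); s=viewer.read_camera("side")
cv2.imwrite("pics/e2.png",np.hstack([cv2.resize(im[100:300,150:350],(400,400)),cv2.resize(s[120:210,210:300],(400,400),interpolation=cv2.INTER_CUBIC)])[...,::-1])
E
```

```text
eased t39.9 F [ 0.97 -0.78  0.52] T [-0.05  0.14  0.44] foot 0.15 xy [ 541.65 -114.21]
open t40.6 F [0.57 0.24 0.28] T [-0.    0.15 -0.01] foot 3.01 xy [ 542.06 -114.32]
up t42.0 F [-0.16 -0.01  0.23] T [ 0.03  0.1  -0.02] foot 131.33 xy [ 541.64 -114.36]
cap_foot 0.7 [532.2 284.   -0.8] [  9. 236.]
cap_foot 0.58 [ 537.6 -114.6   95.9] [256. 189.]
cap_foot 0.56 [499.1  68.7   2.1] [146. 226.]
cap_grip 0.97 [500.8  67.8  31.2] [139. 231.]
cap_grip 0.95 [ 541.2 -111.1  134.2] [252. 195.]
```

View pics/e2.png

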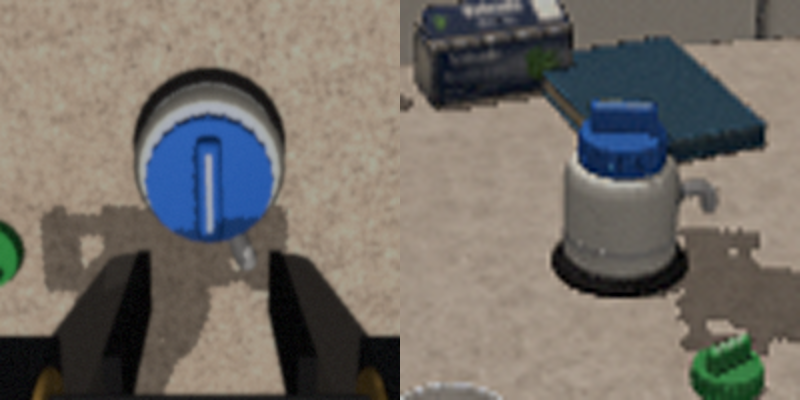

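The cap sits level and home on the housing, at about (208,178) in the left crop, and the gripper is clear of it. I'm handing the job in.

```bash
python3 -c "
from h import *
print(robot.job_done())"
```

```text
the job is handed in; nothing more can be done
None
```

The blue cap is screwed fully home on the filter housing: it rested at +9.3 mm, dropped to the entry at +4.8 mm, then turned forward 1.08 rad to its stop at about +0.1 mm. It is released, and the job was handed in after about 42 s; no verdict was returned.

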